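# Refit the clutch lever on the section rolls' gearbox

## Robot

A 6-joint arm with a two-finger parallel gripper is mounted at the origin on the work surface. World frame = base frame: x ahead of the robot, y to its left, z up, the work surface at z = 0. Lengths are in m, angles in rad, forces in N, time in s.
With the tool pointing down it reaches from about 0.25 to 0.8 m from the base axis. Payload 8.5 kg.
Tool frame: the origin (TCP) lies at the very end of the fingers, on their centre line; the grasp point (between the pads) lies 19 mm behind it; z points along the fingers, y is the direction in which the jaws open and shut (so a half turn about z gives the same grasp; the last joint's range is limited). The gripper opens to 85 mm and grips with 20 to 120 N. Pads are 22 mm wide; open, the fingers measure 114 mm over their backs; the gripper's body (76 mm by 85 mm) begins 54 mm behind the grasp point. The pads swing forward as they close: fully open they stand 13 mm farther back than shut.
Start: joints at [1.262, 0.238, -0.013, 1.319, 0, 1.571], TCP at [0.16, 0.5, 0.231] pointing down, gripper open.
Joint ranges: [-2.66, 2.66], [-1.03, 1.9], [-1.14, 1.46], [-1.82, 2.27], [-1.45, 1.34], [-3.14, 3.14]. Speed limits (rad/s): [2.22, 2.22, 2.79, 3.14, 3.14, 3.14].

## Interface

Orientations are given as [roll, pitch, yaw] about the fixed x, y, z axes, in that order (R = Rz(yaw) Ry(pitch) Rx(roll)).
In Python, from workcell import bot, vision gives the robot as it stands.
- The arm moves only by the tool send_rows, never from a script. Its arguments are lists of equal length, an entry for each row: "dp": the shift along the world's x, y, z in m, a list of three; "yaw": the turn about the world's z in degrees; "grip": the finger opening in m, from 0 to 0.0854. In form: {"dp": [[tx, ty, tz], ...], "yaw": [yaw, ...], "grip": [grip, ...]}. A call has exactly 8 rows; each row is the pose to reach, as a shift and turn from the pose commanded when the call began; what a row does not reach only later rows make up. A row lasts 1/10 s, in which the tool goes at most 50 mm and 8.59 degrees, less where a joint would pass 70% of its speed; a pose out of reach is approached as far as the arm can. A call with a gripper value outside its range is refused whole. The fingers move at their own pace and stop on an object; "grip_force" is the grip in N (left out, the last holds). Time passes only in rows, so rows that repeat a pose let the fingers close, or fill a call up. It gives the time, the measured TCP pose, the force and the opening at its end, in the units of the state.
- bot.observe(): the state, without advancing time (a new reading comes with each control period).
- vision.capture(name): name is "scene" or "side" or "wrist"; returns the picture (400x640x3 uint8, red, green, blue); there is no depth.
- vision.camera_info(name): a dict with "camera_matrix" (3x3 intrinsics, pixels), "R" (3x3) and "t" (3): a world point X has camera coordinates R X + t; the wrist camera has in their place "T_tool_cam" (4x4, takes a point from camera to tool coordinates, whose origin is the TCP and whose axes are the flange's). Camera axes: x right, y down, z forward; pixel columns grow to the right and rows downward; lengths in m; the calibration is good to about 2 mm. The wrist camera is an equidistant fisheye: a pixel r from the principal point sees the ray r / f radians off the axis. A picture is of the moment at which its call begins: read the wrist's pose just before it. camera_info takes no time and is no camera call.
- bot.sign_off(): hands the job in, once; it reports no verdict.
The state is a dict: "clock": time; "joint_positions": joint angles; "qvel": joint speeds; "tau": joint torques, N m; "tool_pos": TCP position; "tool_rot": TCP orientation; "contact_force": force on the tool from outside, world axes, zero at the start; "torque": the same for the moment, N m; "grip_width": finger opening in m.
Only numpy, scipy, OpenCV 4.12 (cv2) and the standard library are available. Lean on these libraries where they do the work, as an engineer would, in place of code of your own. Each camera call takes 0.05 s, during which the arm holds its last target. There are 200 camera calls.

## Task

Refit the loose red clutch lever on the upright splined shaft of the green gearbox: turn it until its wide keyway finds the wide spline, let it slide down by feel until it sits fully home on the shaft's shoulder, never forcing it, then swing it clockwise (seen from above) until it rests gently against the red stop stud and leave it there. Do not disturb the spanner, the grease tin or the bearing.

Things in the scene. Friction and masses are not known exactly. Their poses are not given: they have to be found in the camera images.
- seat (a point): Centre of the shaft's round shoulder (42 mm wide) on the green gearbox's cover, where the lever's underside must seat: on the shaft axis, 126 mm above the bench, 14 mm above the aluminium cover. z is up along the shaft. +y: where the arm points when the clutch is fully in, against the red stop; the gearbox is fixed, 180 mm along x by 220 mm along y. The axes do not turn with the shaft.
- nose (a point): Centre of the upright shaft's top end, 42 mm above the shoulder. From the top: plain round nose 25.6 mm thick, 14 mm long, end chamfered 4 mm; then 28 mm of splines down to the shoulder: core 25.6 mm, 32 mm over the splines, 6 at 60 degrees, five 6 mm wide and one wide one of 10 mm. Yellow paint on the nose end and the wide spline's end points the wide spline's way.
- cover (a point): Point on the shaft axis at the level of the cover; same axes as the shoulder's, not turning with the shaft. Clutch out, as at the start: the wide spline points 34 to 75 degrees counter-clockwise (seen from above) of +y; its exact angle is not reported. The shaft turns about z with a steady friction of about 0.3 Nm and stays where left. A bare steel stud stops the arm at 83 degrees, the red stud at 0.
- red_stop (a point): Top centre of the red stop stud on the cover, 12 mm thick, 14 mm above the shoulder's level, 68 mm along +y and 15 mm along +x from the shaft axis. The arm's side lies against it when the clutch is fully in.
- boss (a point): Centre of the boss of the loose red steel lever (about 0.4 kg, lying flat, right way up): on the bore axis, 15 mm above its underside. x runs along the arm, z up along the bore. Boss 50 mm round, 30 mm tall; two flat pads, 32 mm long, 48 mm over both, face +y and -y: grip there. Six keyways, the wide one on the arm's side (+x); it goes on one way only, the arm above the wide spline.
- eye (a point): Centre of the rod eye (28 mm round, 10 mm thick) at the end of the lever's arm, 120 mm from the bore axis, 5 mm above the underside. The arm is 18 mm wide, 10 mm thick, flush with the underside. Pushed sideways here the seated lever turns the shaft at 2 to 4 N. The bore has 0.8 mm clearance round the core and 0.6 mm beside each spline, so about 2 degrees of play either way once on.
- wrench: Spanner lying on the bench, a bystander; origin at its underside.
- grease_tin: Yellow grease tin, 68 mm wide, 62 mm tall, a bystander; origin at its underside.
- bearing: Ball bearing, 52 mm wide, 15 mm tall, lying on the bench, a bystander; origin at its underside.
There are look-alikes about, which are no part of the job. Of the things shaped like the part that bears boss, the red one is meant.

How it is judged:
On the way:
1. the lever is threaded on the splines, fully home on the shoulder (z of boss in the frame of seat below 0.0172 m and horizontal distance between boss and seat below 0.004 m and angle between boss's own z axis and vertical below 0.08 rad), for 0.2 s.
At the end, for the whole second after the job is handed in: The lever is on the splined shaft, its underside within about 2 mm of the shoulder, upright within 4.5 degrees and centred within 4 mm, its arm within 5 degrees of the clutch-in direction (against the red stop stud), released and at rest (all of step 1 and z of boss in the frame of seat above 0.012 m and angle between the x axis of boss and the y axis of seat, either way round below 0.09 rad and angular speed of lever below 0.1 rad/s); the robot touches nothing.
It fails at once if the lever is forced on: before it is home it presses on the shaft or gearbox with more than 40 N (contact force between lever and gearbox above 40 N and z of boss in the frame of seat above 0.0172 m).
It fails at once if the lever is jammed or slammed: once home, its contacts with shaft, shoulder and stop add up to more than 80 N (a push of about 25 N at its eye, against the stop) (contact force between lever and gearbox above 80 N).
It fails at once if a bystander is moved by more than 20 mm (distance of any of wrench, grease_tin, bearing from where it was at the start of the episode above 0.02 m).
It also fails if it takes over 72 s, if anything falls off the work surface, if the arm or the gripper's body presses on something with over 40 N, if the wrist force passes 120 N, or if a joint passes its speed limit or range.

## Working session

There is one attempt and no reset: what is moved stays moved. The work goes in short steps, Python scripts to look and compute and a tool call to move; the robot and the scene stay as the last step left them, time stands still between calls to the robot, and variables do not carry over. Pictures are saved under pics/ and viewed, about 8 in all and at most 12, crops included, and the job is handed in when it is done.

Besides the shell and the picture viewer there is one more tool, called after "Emit:" as a command line: name --pt "numbers of a row" for each row, then --argument value for the rest. send_rows: Moves the arm, as the interface text tells. Its arguments: {"type":"object","properties":{"dp":{"type":"array"},"yaw":{"type":"array"},"grip":{"type":"array"},"grip_force":{"type":"number"}},"required":["dp","yaw","grip"]}

```bash
ls; mkdir -p pics; python3 - <<'E'
from workcell import bot, vision
import cv2,numpy as np
print(bot.observe())
a=[]
for n in ("scene","side","wrist"):
    im=vision.capture(n); cv2.imwrite(f"pics/{n}0.png",im[:,:,::-1]); print(n,vision.camera_info(n))
E
```

```text
pics
{'clock': 0.0, 'joint_positions': array([ 1.26201037e+00,  2.38794894e-01, -1.42414190e-02,  1.31917737e+00,
        7.63585345e-06,  1.57075722e+00]), 'qvel': array([-5.49327270e-05,  8.88453313e-05, -3.17757133e-04,  2.74802075e-03,
        7.89034052e-04, -1.68215536e-03]), 'tau': array([-2.04859738e-03, -5.38776433e+01,  3.46433330e+01,  1.85906491e-02,
       -2.25374629e-04, -6.61637401e-06]), 'tool_pos': array([0.15942529, 0.49979008, 0.2306752 ]), 'tool_rot': array([-3.14017530e+00, -7.69126969e-06,  2.83284579e+00]), 'contact_force': array([-0.03567138,  0.53660029,  0.80891545]), 'torque': array([0.02252026, 0.03468383, 0.03425981]), 'grip_width': 0.08500161573907067}
scene {'camera_matrix': array([[476.39683521,   0.        , 321.16345648],
       [  0.        , 476.39683521, 194.89431553],
       [  0.        ,   0.        ,   1.        ]]), 'R': array([[-0.29298116,  0.95600278,  0.01485645],
       [ 0.68181728,  0.21979568, -0.69772133],
       [-0.67028892, -0.19428983, -0.71621521]]), 't': array([ 0.00326474, -0.31508227,  1.52806732])}
side {'camera_matrix': ar
[... 191 characters left out ...]
 -0.01226829],
       [-0.22799556, -0.69627791, -0.68059907],
       [ 0.1958527 ,  0.65192586, -0.73255334]]), 't': array([-0.48442332,  0.31350747,  0.85363637])}
wrist {'camera_matrix': array([[309.70691629,   0.        , 314.29517761],
       [  0.        , 309.70691629, 198.8603069 ],
       [  0.        ,   0.        ,   1.        ]]), 'T_tool_cam': array([[ 2.00844333e-04, -9.50679027e-01, -3.10176315e-01,
         7.81010403e-02],
       [ 9.99999784e-01, -3.38502884e-06,  6.57891515e-04,
         3.87838248e-05],
       [-6.26493621e-04, -3.10176380e-01,  9.50678821e-01,
        -1.43463877e-01],
       [ 0.00000000e+00,  0.00000000e+00,  0.00000000e+00,
         1.00000000e+00]])}
```

View pics/scene0.png

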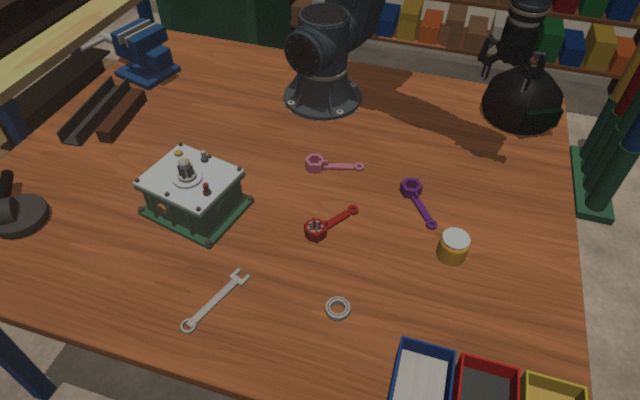

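View pics/side0.png

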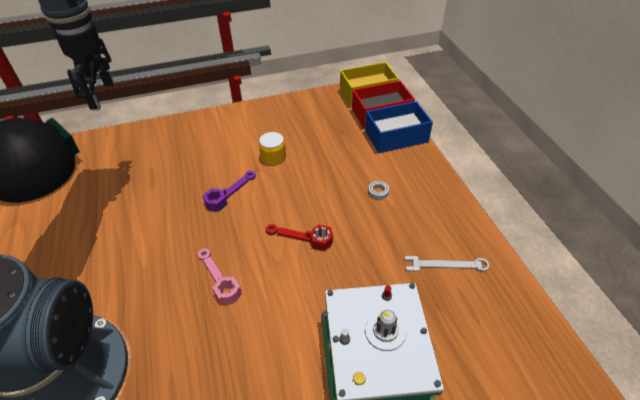

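The scene shows three levers: pink (314,163), purple (411,187) and red (316,229). The side view has them at pink (226,290), purple (216,199) and red (320,236). Red is the one meant. I'll confirm it in an enlarged crop, together with the gearbox.

```bash
python3 - <<'E'
import cv2,numpy as np
s=cv2.imread("pics/scene0.png"); d=cv2.imread("pics/side0.png")
def c(im,x,y,w,h,W,H): return cv2.resize(im[y:y+h,x:x+w],(W,H),interpolation=cv2.INTER_CUBIC)
a=c(s,130,140,120,90,400,300); b=c(s,290,190,80,60,400,300)
e=c(d,310,270,140,105,400,300); f=c(d,260,205,80,60,400,300)
cv2.imwrite("pics/c1.png",np.vstack([np.hstack([a,b]),np.hstack([e,f])]))
E
```

```text
(no output)
```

View pics/c1.png

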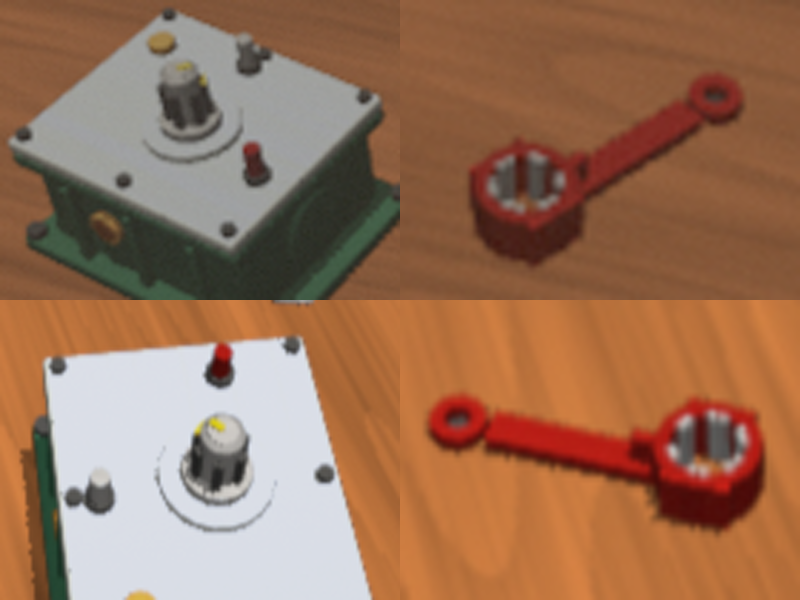

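```bash
cat > h.py <<'E'
import numpy as np,cv2
from workcell import bot,vision
from scipy.spatial.transform import Rotation as Ro
C={n:vision.camera_info(n) for n in("scene","side","wrist")}
def ray(n,px,pose=None):
    c=C[n];K=c["camera_matrix"];u=(np.array(px,float)-K[:2,2])/K[0,0]
    if n!="wrist":
        d=c["R"].T@np.array([*u,1]);return -c["R"].T@c["t"],d
    r=np.hypot(*u);d=np.array([*(u/r*np.sin(r)),np.cos(r)])
    T=np.eye(4);T[:3,:3]=Ro.from_euler("xyz",pose[1]).as_matrix();T[:3,3]=pose[0];T=T@c["T_tool_cam"]
    return T[:3,3],T[:3,:3]@d
def atz(n,px,z,pose=None):
    o,d=ray(n,px,pose);return o+d*(z-o[2])/d[2]
def proj(X,pose):
    c=C["wrist"];K=c["camera_matrix"];T=np.eye(4);T[:3,:3]=Ro.from_euler("xyz",pose[1]).as_matrix();T[:3,3]=pose[0];T=np.linalg.inv(T@c["T_tool_cam"])
    p=T[:3,:3]@X+T[:3,3];th=np.arctan2(np.hypot(p[0],p[1]),p[2]);return K[:2,2]+K[0,0]*th*p[:2]/np.hypot(p[0],p[1])
def grab(n,f):
    s=bot.observe();im=vision.capture(n);cv2.imwrite(f"pics/{f}.png",im[:,:,::-1]);return (s["tool_pos"],s["tool_rot"]),im
E
python3 - <<'E'
from h import *
np.set_printoptions(precision=4,suppress=True)
for nm,a,b,z in [("nose",(184.3,160.1),(388.4,313.8),.168),("stop",(205.6,183.5),(388.1,286.8),.140),("boss",(315.2,226),(321.8,235),.03),("eye",(353.2,209.6),(271.6,229),.01)]:
    p,q=atz("scene",a,z),atz("side",b,z);print(nm,p,q,(p+q)/2)
for p in [(170,15),(372,97),(228,230),(23,134)]: print(atz("scene",(130+p[0]/3.333,140+p[1]/3.333),.114))
for p in [(58,65),(292,45)]: print(atz("side",(310+p[0]/2.857,270+p[1]/2.857),.114))
E
```

```text
nose [ 0.569  -0.1488  0.168 ] [ 0.5704 -0.1512  0.168 ] [ 0.5697 -0.15    0.168 ]
stop [ 0.597  -0.0877  0.14  ] [ 0.5989 -0.0887  0.14  ] [ 0.598  -0.0882  0.14  ]
boss [0.5505 0.1503 0.03  ] [0.5493 0.1426 0.03  ] [0.5499 0.1464 0.03  ]
eye [0.4551 0.2184 0.01  ] [0.45   0.2105 0.01  ] [0.4525 0.2145 0.01  ]
[ 0.4684 -0.2235  0.114 ]
[ 0.5048 -0.0456  0.114 ]
[ 0.6501 -0.0827  0.114 ]
[ 0.6125 -0.2568  0.114 ]
[ 0.5052 -0.0537  0.114 ]
[ 0.6496 -0.0851  0.114 ]
```

The crop confirms the red lever: scene boss (315,226) with eye (353,210). The shaft is at about (0.570, -0.150), seat +y heads about 78°, and the lever heads about 145°. Next I move above the lever.

Emit:
send_rows --pt "0.03 -0.027 0" --pt "0.06 -0.054 0" --pt "0.09 -0.081 0" --pt "0.12 -0.108 0" --pt "0.15 -0.135 0" --pt "0.18 -0.162 0" --pt "0.21 -0.189 0" --pt "0.24 -0.216 0" --yaw '[-2,-4,-6,-8,-10,-12,-14,-17]' --grip '[0.085,0.085,0.085,0.085,0.085,0.085,0.085,0.085]'

```text
clock: 0.95
tool_pos: [0.4005, 0.2828, 0.2312]
tool_rot: [-3.141, -0.0, 2.534]
contact_force: [0.2, 0.4, -0.4]
grip_width: 0.0851
```

Emit:
send_rows --pt "0.03 -0.027 -0.01" --pt "0.06 -0.054 -0.02" --pt "0.09 -0.081 -0.03" --pt "0.12 -0.108 -0.04" --pt "0.14 -0.126 -0.05" --pt "0.15 -0.137 -0.07" --pt "0.15 -0.137 -0.07" --pt "0.15 -0.137 -0.07" --yaw '[0,0,0,0,0,0,0,0]' --grip '[0.085,0.085,0.085,0.085,0.085,0.085,0.085,0.085]'

```text
clock: 1.75
tool_pos: [0.549, 0.1469, 0.1609]
tool_rot: [-3.14, -0.001, 2.535]
contact_force: [-0.5, 0.6, 0.2]
grip_width: 0.085
```

```bash
python3 - <<'E'
from h import *
p,im=grab("wrist","w1");print(p,bot.observe()["joint_positions"])
np.set_printoptions(precision=1,suppress=True)
print(proj(np.array([.55,.1465,.03]),p),proj(np.array([.4525,.2145,.01]),p))
E
```

```text
(array([0.54898741, 0.14694033, 0.1609213 ]), array([-3.14032138e+00, -1.25794189e-03,  2.53532991e+00])) [ 2.62270104e-01  3.43214920e-01 -4.50840348e-02  1.18284743e+00
  1.91078450e-04  8.67709789e-01]
[314.  188.5] [314.4  60. ]
```

View pics/w1.png

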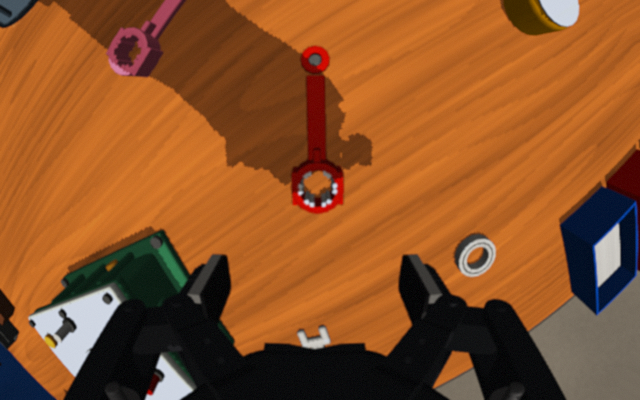

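```bash
python3 - <<'E'
from h import *
im=cv2.imread("pics/w1.png").astype(int);b,g,r=im[...,0],im[...,1],im[...,2]
m=((r>70)&(g<45)&(b<45)&(r>2.2*g)).astype(np.uint8);m[:,:280]=0;m[:,360:]=0;m[:40]=0;m[225:]=0
k=cv2.connectedComponentsWithStats(m);print(k[2][1:][k[2][1:,4]>40],k[3][1:][k[2][1:,4]>40])
for y in range(90,215,10):
  x=np.where(m[y])[0]; print(y,(x.min(),x.max()) if len(x) else 0)
s=bot.observe();p=(s["tool_pos"],s["tool_rot"])
print(atz("wrist",(318,186),.03,p),atz("wrist",(315,60),.01,p))
E
```

```text
[[ 291   46   53  167 3239]] [[315.86971287 129.36029639]]
90 (np.int64(306), np.int64(325))
100 (np.int64(306), np.int64(325))
110 (np.int64(306), np.int64(325))
120 (np.int64(306), np.int64(325))
130 (np.int64(307), np.int64(325))
140 (np.int64(307), np.int64(326))
150 (np.int64(307), np.int64(326))
160 (np.int64(313), np.int64(329))
170 (np.int64(292), np.int64(341))
180 (np.int64(291), np.int64(342))
190 (np.int64(292), np.int64(343))
200 (np.int64(293), np.int64(342))
210 (np.int64(307), np.int64(328))
[0.55065786 0.15138619 0.03      ] [0.4530605  0.21556226 0.01      ]
```

Boss is about (0.552, 0.1495) with heading 146.3°. Descending to grasp.

Emit:
send_rows --pt "0.001 0.001 -0.02" --pt "0.003 0.0025 -0.05" --pt "0.003 0.0025 -0.08" --pt "0.003 0.0025 -0.11" --pt "0.003 0.0025 -0.135" --pt "0.003 0.0025 -0.148" --pt "0.003 0.0025 -0.157" --pt "0.003 0.0025 -0.157" --yaw '[1,1,1,1,1,1,1,1]' --grip '[0.085,0.085,0.085,0.085,0.085,0.085,0.085,0.085]' --grip_force 60

```text
clock: 2.6
tool_pos: [0.5523, 0.15, 0.0042]
tool_rot: [-3.141, -0.0, 2.554]
contact_force: [0.5, -0.1, -0.1]
grip_width: 0.0851
```

Emit:
send_rows --pt "0 0 0" --pt "0 0 0" --pt "0 0 0" --pt "0 0 0" --pt "0 0 0" --pt "0 0 0" --pt "0 0 0" --pt "0 0 0" --yaw '[0,0,0,0,0,0,0,0]' --grip '[0.06,0.05,0.04,0.04,0.04,0.04,0.04,0.04]'

```text
clock: 3.4
tool_pos: [0.5531, 0.1496, 0.0059]
tool_rot: [3.14, 0.001, 2.553]
contact_force: [-3.4, -0.8, 8.8]
grip_width: 0.0487
```

Emit:
send_rows --pt "0 0 0.01" --pt "0 0 0.03" --pt "0 0 0.06" --pt "0 0 0.09" --pt "0 0 0.13" --pt "0 0 0.17" --pt "0 0 0.21" --pt "0 0 0.24" --yaw '[0,0,0,0,0,0,0,0]' --grip '[0.04,0.04,0.04,0.04,0.04,0.04,0.04,0.04]'

```text
clock: 4.2
tool_pos: [0.5526, 0.1496, 0.2476]
tool_rot: [3.14, 0.002, 2.553]
contact_force: [0.4, 0.2, -4.8]
grip_width: 0.0485
```

```bash
python3 - <<'E'
from h import *
print(bot.observe())
p,im=grab("wrist","w2")
q,im2=grab("scene","s2")
q,im3=grab("side","d2")
cv2.imwrite("pics/c2.png",np.vstack([np.hstack([im[80:330,120:520],im2[60:310,100:500]]),np.hstack([im3[150:400,200:600],cv2.resize(im3[270:370,310:470],(400,250))])])[:,:,::-1])
E
```

```text
{'clock': 4.2, 'joint_positions': array([ 2.64402338e-01,  3.14625543e-01,  1.34967599e-01,  1.38884954e+00,
       -3.18956495e-05,  8.52573370e-01]), 'qvel': array([-1.24669633e-04, -6.83895834e-02,  6.24205350e-01,  7.05250972e-01,
        5.35528308e-04, -5.11054026e-04]), 'tau': array([ 3.07187649e-03, -6.30527043e+01,  3.37647629e+01, -1.01771090e+00,
        5.57663979e-02, -2.74090722e-03]), 'tool_pos': array([0.55255535, 0.14958924, 0.24760282]), 'tool_rot': array([3.13989020e+00, 1.53018255e-03, 2.55342028e+00]), 'contact_force': array([ 0.44791254,  0.21404648, -4.78985218]), 'torque': array([ 0.06617002, -0.1212628 ,  0.03404921]), 'grip_width': 0.04845601401655683}
```

View pics/c2.png

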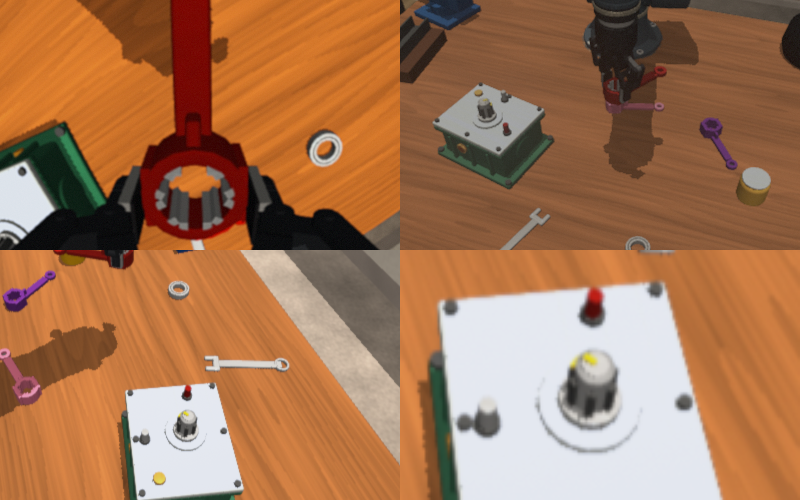

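Lever gripped cleanly: bore ring visible at about (314,265) in the wrist image, with the arm straight up. Next I move beside the shaft for a wrist-camera fix of the nose and the yellow mark.

Emit:
send_rows --pt "0.012 -0.03 0" --pt "0.025 -0.065 0" --pt "0.038 -0.1 0" --pt "0.052 -0.135 0" --pt "0.065 -0.17 0" --pt "0.078 -0.205 0" --pt "0.092 -0.24 0" --pt "0.092 -0.24 0" --yaw '[0,0,0,0,0,0,0,0]' --grip '[0.04,0.04,0.04,0.04,0.04,0.04,0.04,0.04]'

```text
clock: 5.15
tool_pos: [0.6449, -0.0946, 0.2414]
tool_rot: [-3.139, -0.002, 2.549]
contact_force: [-0.1, -0.5, -4.2]
grip_width: 0.0484
```

```bash
python3 - <<'E'
from h import *
np.set_printoptions(precision=4,suppress=True)
p,im=grab("wrist","w3");print(p,bot.observe()["contact_force"])
n=proj(np.array([.57,-.15,.168]),p);print(n)
x,y=int(n[0]),int(n[1]);print(x-50,y-40)
a=cv2.resize(im[y-40:y+40,x-50:x+50],(800,640),interpolation=cv2.INTER_CUBIC)[:600]
cv2.imwrite("pics/c3.png",a[:,:,::-1])
R=Ro.from_euler("xyz",p[1]).as_matrix()
t=np.linspace(0,2*np.pi,73)
big=cv2.resize(im[160:400,150:480],(990,720),interpolation=cv2.INTER_CUBIC)[:,:,::-1].copy()
for r,c in((.0136,(0,255,0)),(.025,(255,0,0))):
    q=np.array([proj(p[0]+R@np.array([r*np.cos(u),r*np.sin(u),-.024]),p) for u in t])
    cv2.polylines(big,[np.int32((q-[150,160])*3)],True,c,1)
cv2.imwrite("pics/c4.png",big[100:500,200:800])
E
```

```text
(array([ 0.6449, -0.0946,  0.2414]), array([-3.139 , -0.002 ,  2.5494])) [-0.7049  0.3213 -4.5037]
[197.1049 168.9394]
147 128
```

View pics/c3.png

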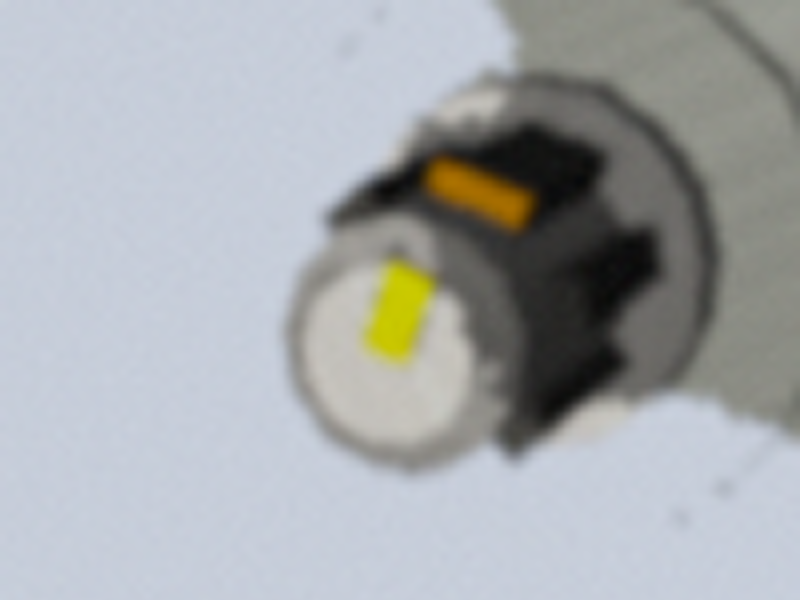

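View pics/c4.png

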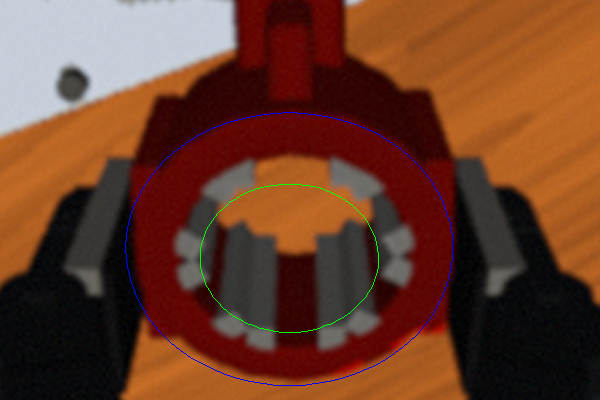

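The nose end is at crop (387,352), i.e. pixel (195.4,172). The yellow strip points to (413,268) and the painted wide-spline end is at (480,195). The bore centre in hand is at pixel (315,278.7).

```bash
python3 - <<'E'
from h import *
np.set_printoptions(precision=4,suppress=True)
s=bot.observe();p=(s["tool_pos"],s["tool_rot"]);print(p)
f=lambda x,y:(147+x/8,128+y/8)
N=atz("wrist",f(387,352),.168,p);O=atz("wrist",f(413,268),.168,p);I=atz("wrist",f(388,355),.168,p);W=atz("wrist",f(480,195),.154,p)
h=lambda a,b:np.degrees(np.arctan2(*(b-a)[1::-1]))
print(N,O,W,h(N,O),h(I,O),h(N,W),np.hypot(*(W-N)[:2]))
# line paint edges
for a,b in (((367,348),(388,262)),((405,360),(435,278))): print("edge",h(atz("wrist",f(*a),.168,p),atz("wrist",f(*b),.168,p)))
print("spline tangent",h(atz("wrist",f(430,178),.154,p),atz("wrist",f(530,212),.154,p)))
B=atz("wrist",(315,278.7),p[0][2]+.024,p);R=Ro.from_euler("xyz",p[1]).as_matrix();print(B,R.T@(B-p[0]))
E
```

```text
(array([ 0.6441, -0.0925,  0.2416]), array([-3.1397, -0.0033,  2.5503]))
[ 0.5703 -0.1506  0.168 ] [ 0.5655 -0.1433  0.168 ] [ 0.563 -0.139  0.154] 122.78347052191846 123.96631973317693 121.67646791806165 0.013713486422791462
edge 126.1525998925765
edge 120.02238877253494
spline tangent 36.230569061281884
[ 0.6438 -0.0912  0.2656] [ 0.0011  0.0009 -0.024 ]
```

```bash
python3 - <<'E'
from h import *
np.set_printoptions(precision=4,suppress=True)
old=cv2.imread("pics/w3.png")[:,:,::-1]
p,im=grab("wrist","w4");print(p,bot.observe()["contact_force"])
def yc(i):
    i=i.astype(int);m=(i[...,0]>130)&(i[...,1]>130)&(i[...,2]<80);m[:,:147]=0;m[:,247:]=0;m[:128]=0;m[208:]=0
    y,x=np.where(m);return x.mean(),y.mean(),len(x)
print(yc(old),yc(im)); d=np.array(yc(im)[:2])-yc(old)[:2]
f=lambda x,y:np.array([147+x/8,128+y/8])+d
N=atz("wrist",f(387,352),.168,p);W=atz("wrist",f(480,195),.154,p);O=atz("wrist",f(413,268),.168,p)
h=lambda a,b:np.degrees(np.arctan2(*(b-a)[1::-1]))
print(N,W,h(N,O),h(N,W))
B=atz("wrist",(315,278.7),p[0][2]+.024,p);print("move",N-B)
E
```

```text
(array([ 0.6441, -0.0925,  0.2416]), array([-3.1397, -0.0033,  2.5503])) [-0.721   0.3608 -4.0977]
(np.float64(196.578125), np.float64(166.09375), 64) (np.float64(196.7560975609756), np.float64(164.82926829268294), 82)
[ 0.5696 -0.1499  0.168 ] [ 0.5623 -0.1382  0.154 ] 122.83120504610046 121.79892633625042
move [-0.0742 -0.0587 -0.0976]
```

Nose is at (0.5696, -0.1499), agreeing with the scene and side views, and the wide spline heads about 122.5°. Moving above the shaft with the lever turned to match.

Emit:
send_rows --pt "-0.012 -0.009 0" --pt "-0.025 -0.02 0" --pt "-0.04 -0.032 0" --pt "-0.055 -0.043 0" --pt "-0.068 -0.053 -0.01" --pt "-0.0747 -0.0585 -0.03" --pt "-0.0747 -0.0585 -0.05" --pt "-0.0747 -0.0585 -0.057" --yaw '[-4,-8,-12,-16,-20,-23.5,-23.5,-23.5]' --grip '[0.04,0.04,0.04,0.04,0.04,0.04,0.04,0.04]'

```text
clock: 6.05
tool_pos: [0.568, -0.1475, 0.185]
tool_rot: [-3.139, -0.003, 2.144]
contact_force: [-0.9, 0.4, -4.1]
grip_width: 0.0485
```

Emit:
send_rows --pt "0 0 0" --pt "0 0 0" --pt "0 0 0" --pt "0 0 0" --pt "0 0 0" --pt "0 0 -0.002" --pt "0 0 -0.004" --pt "0 0 -0.004" --yaw '[0,0,0,0,0,0,0,0]' --grip '[0.04,0.04,0.04,0.04,0.04,0.04,0.04,0.04]'

```text
clock: 6.85
tool_pos: [0.5696, -0.1489, 0.1829]
tool_rot: [-3.141, -0.0, 2.143]
contact_force: [-1.2, 0.1, -4.8]
grip_width: 0.0487
```

```bash
python3 - <<'E'
from h import *
np.set_printoptions(precision=4,suppress=True)
p,im=grab("wrist","w5");s=bot.observe();print(p,s["contact_force"],s["torque"])
q,s2=grab("scene","s5");q,d2=grab("side","d5")
c=lambda i,x,y:cv2.resize(i[y:y+75,x:x+100],(400,300),interpolation=cv2.INTER_CUBIC)
w=cv2.resize(im[200:350,215:415],(400,300),interpolation=cv2.INTER_CUBIC)
cv2.imwrite("pics/c5.png",np.vstack([np.hstack([w,c(s2,135,120)]),np.hstack([c(d2,340,260),d2[100:400,200:600]])])[:,:,::-1])
E
```

```text
(array([ 0.5696, -0.1489,  0.1829]), array([-3.141 , -0.0005,  2.1433])) [-0.5513 -0.2775 -4.4151] [-0.0364 -0.0446 -0.0092]
```

View pics/c5.png

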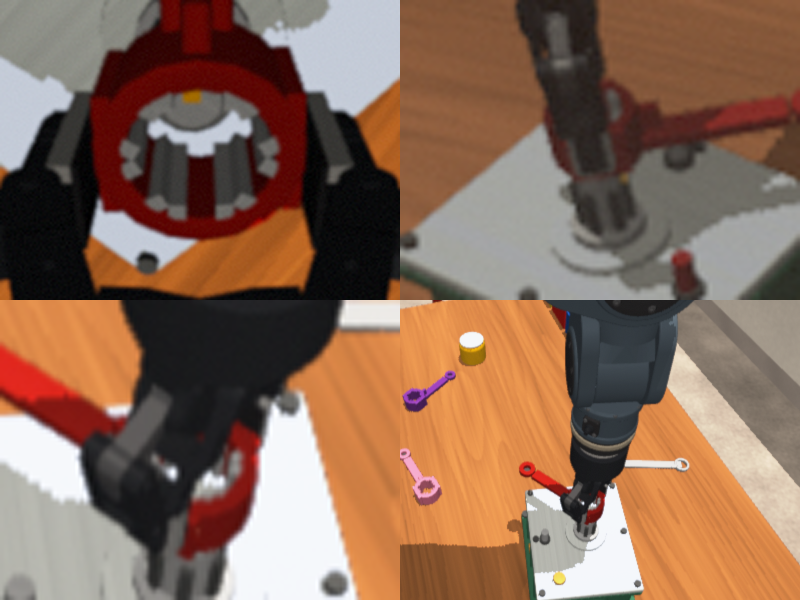

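The nose is visible inside the bore with the yellow mark toward the wide keyway. It sits about 1.5 mm to the tool's -y, matching my computed residual, so I correct and descend onto the nose.

Emit:
send_rows --pt "-0.0004 -0.0023 0" --pt "-0.0004 -0.0023 0" --pt "-0.0004 -0.0023 0" --pt "-0.0004 -0.0023 -0.002" --pt "-0.0004 -0.0023 -0.005" --pt "-0.0004 -0.0023 -0.008" --pt "-0.0004 -0.0023 -0.01" --pt "-0.0004 -0.0023 -0.011" --yaw '[0,0,0,0,0,0,0,0]' --grip '[0.04,0.04,0.04,0.04,0.04,0.04,0.04,0.04]'

```text
clock: 7.8
tool_pos: [0.5693, -0.1511, 0.1719]
tool_rot: [-3.141, -0.0, 2.143]
contact_force: [0.4, -0.0, -4.1]
grip_width: 0.0485
```

Emit:
send_rows --pt "0 0 -0.001" --pt "0 0 -0.002" --pt "0 0 -0.003" --pt "0 0 -0.004" --pt "0 0 -0.005" --pt "0 0 -0.006" --pt "0 0 -0.006" --pt "0 0 -0.006" --yaw '[0,0,0,0,0,0,0,0]' --grip '[0.04,0.04,0.04,0.04,0.04,0.04,0.04,0.04]'

```text
clock: 8.6
tool_pos: [0.57, -0.1524, 0.1664]
tool_rot: [-3.141, 0.003, 2.143]
contact_force: [1.7, -7.0, -0.8]
grip_width: 0.0489
```

Emit:
send_rows --pt "0.0002 -0.0006 0" --pt "0.0004 -0.0012 0" --pt "0.0006 -0.0018 0" --pt "0.0007 -0.0022 0" --pt "0.0007 -0.0022 0" --pt "0.0007 -0.0022 0" --pt "0.0007 -0.0022 0" --pt "0.0007 -0.0022 0" --yaw '[0,0,0,0,0,0,0,0]' --grip '[0.04,0.04,0.04,0.04,0.04,0.04,0.04,0.04]'

```text
clock: 9.4
tool_pos: [0.57, -0.1532, 0.1661]
tool_rot: [-3.141, -0.0, 2.144]
contact_force: [0.8, -1.2, -4.7]
grip_width: 0.0488
```

Emit:
send_rows --pt "0 0 -0.001" --pt "0 0 -0.002" --pt "0 0 -0.003" --pt "0 0 -0.003" --pt "0 0 -0.003" --pt "0 0 -0.003" --pt "0 0 -0.003" --pt "0 0 -0.003" --yaw '[0,0,0,0,0,0,0,0]' --grip '[0.04,0.04,0.04,0.04,0.04,0.04,0.04,0.04]'

```text
clock: 10.2
tool_pos: [0.5701, -0.1534, 0.1633]
tool_rot: [-3.141, -0.0, 2.143]
contact_force: [0.0, -0.5, -4.8]
grip_width: 0.0487
```

Emit:
send_rows --pt "0 0 -0.001" --pt "0 0 -0.002" --pt "0 0 -0.0025" --pt "0 0 -0.003" --pt "0 0 -0.0035" --pt "0 0 -0.004" --pt "0 0 -0.0045" --pt "0 0 -0.0045" --yaw '[0,0,0,0,0,0,0,0]' --grip '[0.04,0.04,0.04,0.04,0.04,0.04,0.04,0.04]'

```text
clock: 11.0
tool_pos: [0.5703, -0.1534, 0.1589]
tool_rot: [3.141, 0.0, 2.143]
contact_force: [0.0, -0.3, -1.4]
grip_width: 0.0487
```

Emit:
send_rows --pt "0 0 -0.0005" --pt "0 0 -0.001" --pt "0 0 -0.0015" --pt "0 0 -0.0015" --pt "0 0 -0.0015" --pt "0 0 -0.0015" --pt "0 0 -0.0015" --pt "0 0 -0.0015" --yaw '[0,0,0,0,0,0,0,0]' --grip '[0.04,0.04,0.04,0.04,0.04,0.04,0.04,0.04]'

```text
clock: 11.8
tool_pos: [0.5703, -0.1536, 0.1573]
tool_rot: [-3.141, 0.0, 2.143]
contact_force: [1.2, -5.1, -4.4]
grip_width: 0.0486
```

Emit:
send_rows --pt "0 -0.0004 0" --pt "0.0001 -0.0008 0" --pt "0.0002 -0.0008 -0.0005" --pt "0.0002 -0.0008 -0.001" --pt "0.0002 -0.0008 -0.0015" --pt "0.0002 -0.0008 -0.002" --pt "0.0002 -0.0008 -0.0025" --pt "0.0002 -0.0008 -0.0025" --yaw '[0,0,0,0,0,0,0,0]' --grip '[0.04,0.04,0.04,0.04,0.04,0.04,0.04,0.04]'

```text
clock: 12.6
tool_pos: [0.5703, -0.1541, 0.1547]
tool_rot: [-3.141, -0.0, 2.143]
contact_force: [2.1, -2.1, -3.2]
grip_width: 0.0486
```

```bash
python3 - <<'E'
from h import *
s=bot.observe();print(s["tool_pos"],s["contact_force"],s["torque"])
E
```

```text
[ 0.57031349 -0.15407733  0.15465385] [ 2.06194016 -2.10262559 -3.154101  ] [-0.3514994  -0.34188023 -0.07621138]
```

Emit:
send_rows --pt "0.0003 -0.0002 -0.001" --pt "0.0003 -0.0002 -0.002" --pt "0.0003 -0.0002 -0.003" --pt "0.0003 -0.0002 -0.004" --pt "0.0003 -0.0002 -0.005" --pt "0.0003 -0.0002 -0.006" --pt "0.0003 -0.0002 -0.006" --pt "0.0003 -0.0002 -0.006" --yaw '[0,0,0,0,0,0,0,0]' --grip '[0.04,0.04,0.04,0.04,0.04,0.04,0.04,0.04]'

```text
clock: 13.4
tool_pos: [0.5706, -0.1543, 0.1487]
tool_rot: [-3.141, -0.0, 2.143]
contact_force: [-0.2, -0.7, -5.3]
grip_width: 0.0487
```

```bash
python3 - <<'E'
from h import *
s=bot.observe();print(s["tool_pos"],s["contact_force"],s["torque"])
E
```

```text
[ 0.5705553  -0.15431939  0.14871262] [-0.17381292 -0.73667269 -5.34371231] [-0.12014038 -0.0315886   0.00260047]
```

It is sliding freely on the splines, with only the lever's weight showing.

Emit:
send_rows --pt "0 -0.0001 -0.0015" --pt "0 -0.0001 -0.003" --pt "0 -0.0001 -0.0045" --pt "0 -0.0001 -0.006" --pt "0 -0.0001 -0.0075" --pt "0 -0.0001 -0.009" --pt "0 -0.0001 -0.0105" --pt "0 -0.0001 -0.0105" --yaw '[0,0,0,0,0,0,0,0]' --grip '[0.04,0.04,0.04,0.04,0.04,0.04,0.04,0.04]'

```text
clock: 14.2
tool_pos: [0.5706, -0.1544, 0.138]
tool_rot: [-3.141, -0.0, 2.143]
contact_force: [-0.1, 1.1, -3.5]
grip_width: 0.0485
```

Emit:
send_rows --pt "0 0 -0.001" --pt "0 0 -0.0015" --pt "0 0 -0.002" --pt "0 0 -0.0025" --pt "0 0 -0.003" --pt "0 0 -0.0035" --pt "0 0 -0.004" --pt "0 0 -0.004" --yaw '[0,0,0,0,0,0,0,0]' --grip '[0.04,0.04,0.04,0.04,0.04,0.04,0.04,0.04]'

```text
clock: 15.0
tool_pos: [0.5706, -0.1545, 0.1342]
tool_rot: [-3.141, -0.0, 2.143]
contact_force: [-1.2, 0.6, -3.5]
grip_width: 0.0487
```

Expected to be home at about 0.132; creeping down.

Emit:
send_rows --pt "0 0 -0.0005" --pt "0 0 -0.001" --pt "0 0 -0.0013" --pt "0 0 -0.0016" --pt "0 0 -0.0019" --pt "0 0 -0.0022" --pt "0 0 -0.0025" --pt "0 0 -0.0025" --yaw '[0,0,0,0,0,0,0,0]' --grip '[0.04,0.04,0.04,0.04,0.04,0.04,0.04,0.04]'

```text
clock: 15.8
tool_pos: [0.5707, -0.1545, 0.132]
tool_rot: [3.142, 0.0, 2.143]
contact_force: [-1.5, 0.2, 0.1]
grip_width: 0.0487
```

Emit:
send_rows --pt "0 0 -0.0003" --pt "0 0 -0.0006" --pt "0 0 -0.0009" --pt "0 0 -0.0012" --pt "0 0 -0.0012" --pt "0 0 -0.0012" --pt "0 0 -0.0012" --pt "0 0 -0.0012" --yaw '[0,0,0,0,0,0,0,0]' --grip '[0.04,0.04,0.04,0.04,0.04,0.04,0.04,0.04]'

```text
clock: 16.6
tool_pos: [0.5707, -0.1545, 0.1319]
tool_rot: [3.141, 0.001, 2.143]
contact_force: [-5.6, 1.6, 10.8]
grip_width: 0.0487
```

Home: the shoulder stopped it at 0.1319. I ease off vertically and begin the clockwise swing, watching lateral force.

Emit:
send_rows --pt "0 0 0.0006" --pt "0 0 0.0012" --pt "0 0 0.0012" --pt "0 0 0.0012" --pt "0 0 0.0012" --pt "0 0 0.0012" --pt "0 0 0.0012" --pt "0 0 0.0012" --yaw '[0,0,-1.5,-3,-4.5,-6,-8,-8]' --grip '[0.04,0.04,0.04,0.04,0.04,0.04,0.04,0.04]'

```text
clock: 17.4
tool_pos: [0.5704, -0.1546, 0.132]
tool_rot: [-3.141, 0.0, 2.001]
contact_force: [-4.8, 0.4, 4.5]
grip_width: 0.0482
```

```bash
python3 - <<'E'
from h import *
s=bot.observe();print(s["tool_pos"],s["contact_force"],s["torque"])
E
```

```text
[ 0.57037641 -0.15458678  0.13195056] [-4.81365341  0.3595752   4.51532916] [0.00358736 0.80191474 0.08457634]
```

Emit:
send_rows --pt "-0.0005 0 0" --pt "-0.001 0 0" --pt "-0.001 0 0" --pt "-0.0013 0 0" --pt "-0.0015 0 0" --pt "-0.0017 0 0" --pt "-0.002 0 0" --pt "-0.002 0 0" --yaw '[-2,-4,-6,-8,-10,-12,-14,-14]' --grip '[0.04,0.04,0.04,0.04,0.04,0.04,0.04,0.04]'

```text
clock: 18.2
tool_pos: [0.5697, -0.1547, 0.132]
tool_rot: [3.14, 0.001, 1.758]
contact_force: [2.4, -0.1, 1.5]
grip_width: 0.0485
```

```bash
python3 - <<'E'
from h import *
s=bot.observe();print(s["tool_pos"],s["contact_force"],s["torque"])
E
```

```text
[ 0.56970258 -0.15472639  0.13197796] [ 2.38017683 -0.08557603  1.51364196] [-0.12688233 -0.55937734  0.01973382]
```

Emit:
send_rows --pt "0.0003 0 0" --pt "0.0003 0 0" --pt "0 0 0" --pt "0 0 0" --pt "0 0 0" --pt "-0.0003 0 0" --pt "-0.0005 0 0" --pt "-0.0005 0 0" --yaw '[-2,-4,-6,-8,-10,-12,-14,-14]' --grip '[0.04,0.04,0.04,0.04,0.04,0.04,0.04,0.04]'

```text
clock: 19.0
tool_pos: [0.5691, -0.1548, 0.132]
tool_rot: [3.14, 0.0, 1.515]
contact_force: [4.3, -1.5, 0.5]
grip_width: 0.0486
```

```bash
python3 - <<'E'
from h import *
s=bot.observe();print(s["tool_pos"],s["contact_force"],s["torque"],np.degrees(s["tool_rot"][2]))
p,im=grab("side","d6");p,i2=grab("wrist","w6");p,i3=grab("scene","s6")
cv2.imwrite("pics/c6.png",np.vstack([np.hstack([cv2.resize(im[250:350,330:450],(400,300)),cv2.resize(i3[130:230,130:270],(400,300))]),np.hstack([i2[0:300,120:520],cv2.resize(i2[0:150,215:415],(400,300))])])[:,:,::-1])
E
```

```text
[ 0.56912177 -0.15475358  0.13197424] [ 4.27428443 -1.53398605  0.47295673] [-0.24653541 -0.6490509   0.05842665] 86.79389869820571
```

View pics/c6.png

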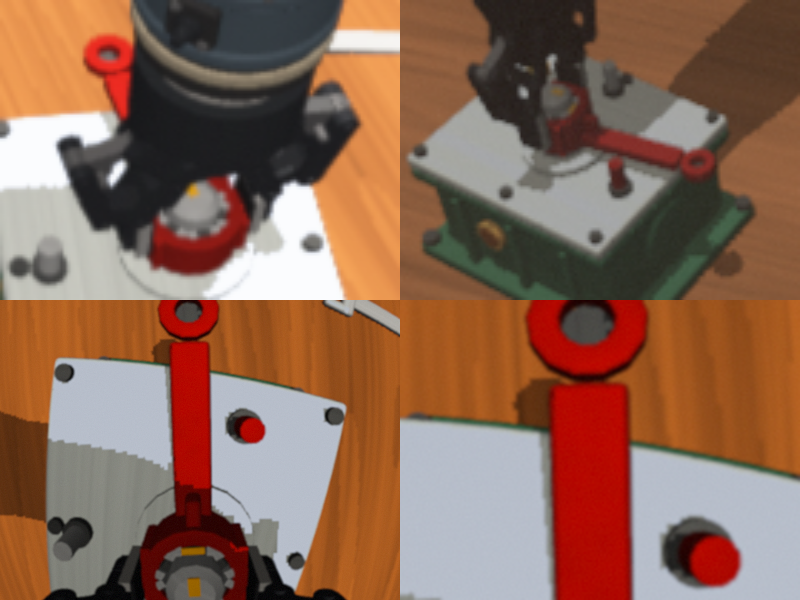

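Seated, with the yellow marks inside the wide keyway. The arm edge is at crop x 210 and the stop's near side at x 240, a gap of about 13 mm or 10–11°. Continuing.

Emit:
send_rows --pt "-0.0005 0 0" --pt "-0.0008 0.0002 0" --pt "-0.001 0.0003 0" --pt "-0.001 0.0003 0" --pt "-0.001 0.0003 0" --pt "-0.001 0.0003 0" --pt "-0.001 0.0003 0" --pt "-0.001 0.0003 0" --yaw '[-1,-2,-3,-4,-5,-6,-7,-7]' --grip '[0.04,0.04,0.04,0.04,0.04,0.04,0.04,0.04]'

```text
clock: 19.95
tool_pos: [0.5688, -0.1547, 0.132]
tool_rot: [3.139, 0.0, 1.393]
contact_force: [8.6, -3.9, -2.1]
grip_width: 0.0486
```

```bash
python3 - <<'E'
from h import *
s=bot.observe();print(s["tool_pos"],s["contact_force"],s["torque"],np.degrees(s["tool_rot"][2]))
E
```

```text
[ 0.56877563 -0.15468996  0.13200671] [ 8.60602837 -3.91497785 -2.08254373] [-0.54827583 -1.54004336  0.23863129] 79.83255816027864
```

Emit:
send_rows --pt "0.0006 -0.0003 0" --pt "0.0012 -0.0006 0" --pt "0.0017 -0.0008 0" --pt "0.0017 -0.0008 0" --pt "0.0017 -0.0008 0" --pt "0.0017 -0.0008 0" --pt "0.0017 -0.0008 0" --pt "0.0017 -0.0008 0" --yaw '[0,0,-0.4,-0.8,-1.2,-1.6,-1.6,-1.6]' --grip '[0.04,0.04,0.04,0.04,0.04,0.04,0.04,0.04]'

```text
clock: 20.75
tool_pos: [0.5688, -0.1547, 0.1319]
tool_rot: [-3.141, -0.0, 1.365]
contact_force: [1.4, 3.0, 5.0]
grip_width: 0.0486
```

```bash
cat > g.py <<'E'
from h import *
np.set_printoptions(precision=4,suppress=True)
s=bot.observe();print(s["tool_pos"],s["contact_force"],s["torque"],np.degrees(s["tool_rot"][2]))
p,i=grab("wrist","wg");i=i.astype(int)
m=(i[...,0]>60)&(i[...,0]>2.5*i[...,1])&(i[...,0]>2.5*i[...,2])
for y in (50,55,60,65,70,75,80,90,110):
    x=np.where(m[y,250:430])[0]+250;r=np.split(x,np.where(np.diff(x)>1)[0]+1);print(y,[(q[0],q[-1]) for q in r if len(q)>2])
E
python3 g.py
```

```text
[ 0.5688 -0.1547  0.1319] [1.4063 3.0193 4.9858] [ 0.5003 -0.3619  0.229 ] 78.20484347792349
50 [(np.int64(289), np.int64(328))]
55 [(np.int64(289), np.int64(328))]
60 [(np.int64(289), np.int64(328))]
65 [(np.int64(289), np.int64(328))]
70 [(np.int64(290), np.int64(328))]
75 [(np.int64(290), np.int64(328))]
80 [(np.int64(290), np.int64(328))]
90 [(np.int64(291), np.int64(328))]
110 [(np.int64(292), np.int64(329)), (np.int64(344), np.int64(352))]
```

Emit:
send_rows --pt "0.0003 0.0005 0" --pt "0.0003 0.0005 0" --pt "0.0003 0.0005 0" --pt "0.0003 0.0005 0" --pt "0.0003 0.0005 0" --pt "0.0003 0.0005 0" --pt "0.0003 0.0005 0" --pt "0.0003 0.0005 0" --yaw '[-0.4,-0.8,-1.2,-1.6,-2,-2,-2,-2]' --grip '[0.04,0.04,0.04,0.04,0.04,0.04,0.04,0.04]'

```text
clock: 21.6
tool_pos: [0.5687, -0.1547, 0.1319]
tool_rot: [-3.141, 0.001, 1.33]
contact_force: [0.5, 0.5, 6.1]
grip_width: 0.0484
```

```bash
sed -i 's/(50,55,60,65,70,75,80,90,110)/(50,80,100,110,115,120,125,130,135,140)/' g.py; python3 g.py
```

```text
[ 0.5687 -0.1547  0.1319] [0.4987 0.485  6.0529] [-0.0033 -0.06    0.3561] 76.18943596740422
50 [(np.int64(288), np.int64(328))]
80 [(np.int64(290), np.int64(328))]
100 [(np.int64(291), np.int64(328))]
110 [(np.int64(291), np.int64(329)), (np.int64(337), np.int64(350))]
115 [(np.int64(292), np.int64(330)), (np.int64(332), np.int64(355))]
120 [(np.int64(292), np.int64(356))]
125 [(np.int64(292), np.int64(356))]
130 [(np.int64(292), np.int64(330)), (np.int64(335), np.int64(353))]
135 [(np.int64(292), np.int64(329))]
140 [(np.int64(293), np.int64(329))]
```

Emit:
send_rows --pt "0 0 0" --pt "0 0 0" --pt "0 0 0" --pt "0 0 0" --pt "0 0 0" --pt "0 0 0" --pt "0 0 0" --pt "0 0 0" --yaw '[-0.2,-0.4,-0.6,-0.8,-1,-1,-1,-1]' --grip '[0.04,0.04,0.04,0.04,0.04,0.04,0.04,0.04]'

```text
clock: 22.45
tool_pos: [0.5686, -0.1547, 0.1319]
tool_rot: [-3.141, 0.001, 1.314]
contact_force: [-0.3, 0.0, 6.2]
grip_width: 0.0487
```

```bash
python3 g.py
```

```text
[ 0.5686 -0.1547  0.1319] [-0.2567  0.017   6.226 ] [-0.1654  0.1265  1.4851] 75.28449745304833
50 [(np.int64(286), np.int64(326))]
80 [(np.int64(288), np.int64(325))]
100 [(np.int64(289), np.int64(326))]
110 [(np.int64(290), np.int64(328)), (np.int64(334), np.int64(349))]
115 [(np.int64(290), np.int64(353))]
120 [(np.int64(290), np.int64(354))]
125 [(np.int64(290), np.int64(353))]
130 [(np.int64(291), np.int64(328)), (np.int64(333), np.int64(350))]
135 [(np.int64(291), np.int64(327))]
140 [(np.int64(291), np.int64(327))]
```

Torque jumped from 0.36 to 1.49 Nm, so the arm is on the stop. I relax the twist, then release and rise.

Emit:
send_rows --pt "0 0 0" --pt "0 0 0" --pt "0 0 0" --pt "0 0 0" --pt "0 0 0" --pt "0 0 0" --pt "0 0 0" --pt "0 0 0" --yaw '[0.3,0.6,0.8,0.8,0.8,0.8,0.8,0.8]' --grip '[0.04,0.04,0.04,0.04,0.052,0.056,0.065,0.075]'

```text
clock: 23.3
tool_pos: [0.5688, -0.1545, 0.1315]
tool_rot: [-3.141, 0.0, 1.326]
contact_force: [0.4, -0.2, 0.1]
grip_width: 0.0749
```

Emit:
send_rows --pt "0 0 0" --pt "0 0 0" --pt "0 0 0" --pt "0 0 0" --pt "0 0 0.005" --pt "0 0 0.02" --pt "0 0 0.04" --pt "0 0 0.06" --yaw '[0,0,0,0,0,0,0,0]' --grip '[0.085,0.085,0.085,0.085,0.085,0.085,0.085,0.085]'

```text
clock: 24.1
tool_pos: [0.569, -0.1544, 0.1927]
tool_rot: [-3.141, -0.0, 1.327]
contact_force: [-0.4, -0.4, -0.7]
grip_width: 0.0848
```

Emit:
send_rows --pt "0 0 0.03" --pt "0 0 0.06" --pt "0 0 0.08" --pt "0 0 0.1" --pt "0 0 0.12" --pt "0 0 0.12" --pt "0 0 0.12" --pt "0 0 0.12" --yaw '[0,0,0,0,0,0,0,0]' --grip '[0.085,0.085,0.085,0.085,0.085,0.085,0.085,0.085]'

```text
clock: 24.9
tool_pos: [0.5688, -0.1544, 0.311]
tool_rot: [-3.14, -0.0, 1.327]
contact_force: [0.6, -0.4, 0.2]
grip_width: 0.085
```

```bash
python3 - <<'E'
from h import *
s=bot.observe();print(s["tool_pos"],s["contact_force"],s["torque"],np.degrees(s["tool_rot"][2]))
p,im=grab("side","d7");p,i2=grab("wrist","w7");q,i3=grab("scene","s7")
cv2.imwrite("pics/c7.png",np.vstack([np.hstack([cv2.resize(im[220:370,300:500],(400,300)),cv2.resize(i3[130:235,130:270],(400,300))]),np.hstack([i2[50:350,120:520],cv2.resize(i2[60:210,215:415],(400,300))])])[:,:,::-1])
E
```

```text
[ 0.56883873 -0.15440195  0.31100168] [ 0.56292378 -0.42869107  0.17948715] [-0.00068146 -0.04297262  0.0399011 ] 76.00726660388942
```

View pics/c7.png

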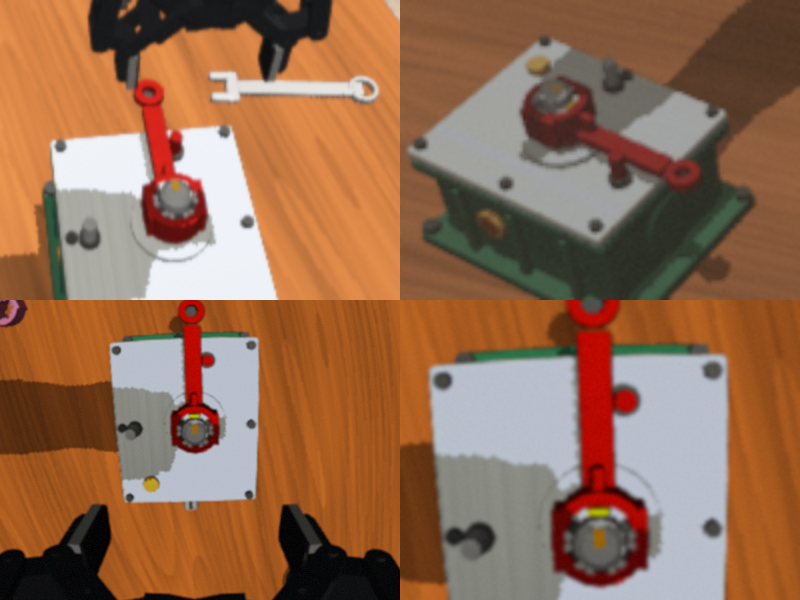

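The lever is seated on the shaft with its arm lying against the red stop stud, parallel to the cover's long edges. The gripper is open and well clear, and the spanner is where it was.

```bash
python3 -c "
from workcell import bot
print(bot.sign_off())"
```

```text
the job is handed in; nothing more can be done
None
```

The red lever is back on the splined shaft, home on the shoulder, with its arm against the red stop stud. I handed the job in at about 25 s of the 72 s allowed; no verdict was reported.

- **Fitting:** I gripped the boss by its pads and turned it to the wide spline, which I measured heading about 122.5°. It slid down by feel, with side-force readings of up to 7 N. The shoulder stopped it with the tool tip at 0.1319 m, as expected (about 0.132 m), and with a press of about 15 N.
- **Swing:** I turned it clockwise about 45° until the twist rose from 0.36 to 1.49 Nm at the stop. I then eased the twist off, opened the gripper and lifted clear.
- **Last checks:** The pictures show the arm touching the stop and parallel to the cover edges, with the gripper clear and reading about zero force. The spanner looks unmoved. I did not look at the grease tin or bearing again at the end; nothing passed near them at low height.
- **Disagreement:** The camera estimate of the shaft position was about 3 mm off what I felt on the nose. I corrected it from the side forces. I also made one wrong-way side correction during the swing, which reached about 9 N before I reversed it.

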